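# Take a depth off the model head with the inclined gauge

## Task

Take a depth off the terracotta head: push the inclined brass needle by its dark wooden handle down its guide until you feel its tip gently touch the head, and leave it there, touching. Then turn the black knob until the red marker lines up with the black-tipped yellow index on the needle, and let go. Do not press hard or shove the head, and leave the lamp and the other things on the bench alone.

Things in the scene. Friction and masses are not known exactly. Their poses are not given: they have to be found in the camera images.
- gauge: Depth gauge, fixed: green base plate 10 mm thick with a white scale board leaning 35 degrees and, at its +y end, a knob. Origin at table height; x runs from the needle's handle towards the head. In this frame (mm) the plate spans x -95 to 150, y -95 to 250; the board spans x -93 to 4, y -50 to 85, z 168 to 270, its face 28 behind (below) the needle's axis.
- handle (a point): Middle of the needle's handle, a dark wood cylinder 36 mm across, 60 mm long. The point's z points up along the slide, 35 degrees from vertical, leaning back to the gauge's -x; y is the gauge's y. The needle can only slide along z. Behind the handle along z all is free; straight above hangs the lamp. A collar with the index lies 49 to 61 mm below this point along z.
- tip (a point): Tip of the needle, 160 mm down the same axis from the handle's middle. The brass rod is 12 mm thick, its tip blunt.
- probe (a joint): Travel of the needle along its slide in m: 0 fully withdrawn, growing as it is pushed down towards the head, end of travel 0.068. It is counterbalanced, moves against about 3 N of friction plus 6 N per m/s and stays where it is left. It meets the head somewhere between 0.030 and 0.060. It starts at 0 to 0.012.
- head: Terracotta model head about 145 mm high on a round dark wooden foot, 2.4 kg, standing loose on the gauge's steel disc, face to the gauge's +x. Origin at the centre of its underside, 18 mm above the table.
- skull (a point): Centre of the head's skull, a ball of radius 60 mm, 85 mm above the underside of the head. The needle's tip meets this ball, up to about 15 mm off its centre line.
- index (a point): Free end of the yellow index with a black tip, which is fixed to the needle's collar and moves with it. Same axes as the handle. The collar lies between the handle and the board.
- marker (a point): Point of the red marker that runs up and down the scale board parallel to the needle, beside the index. Same axes as the handle. Lined up means that marker and index are level along the slide: the marker's z in the index's frame is 0. It starts well below where the index comes to stand. Nothing but the knob moves it.
- knob (a joint): Angle of the knob in rad, 0 to 4.5, growing clockwise seen from above; 1 rad clockwise raises the marker 20 mm along the slide. Friction 0.04 N m; it stays where it is left. It starts at 0 to 0.9.
- knob_grip (a point): On the vertical axis of the black knob, at the height to grip it. The grip is an upright bar 57 x 14 mm, 32 mm high, along this point's x axis; it stands on a disc 60 mm across and its top is 7 mm above this point, 54 mm above the table. At angle 0 the bar lies along the gauge's x.
- lamp: Work lamp fixed to the gauge: a thin upright 12 mm thick at gauge x 110, y 100 mm, 420 mm high, from which an arm slants up, with a white shade 70 mm across, 452 to 492 mm above the table, centred at gauge x -12, y -15 mm: it hangs over the handle. Origin at the gauge's origin. Leave it alone.
- mallet: Carver's mallet standing on its head, 76 mm across, 205 mm high. A bystander.
- gouge_a: Gouge with yellow handle, 230 mm long, lying. A bystander.
- gouge_b: Gouge with dark handle, 230 mm long, lying. A bystander.
- tin: Tin 72 mm across, 90 mm high. A bystander.
- pot: Blue cup 90 mm across, 100 mm high. A bystander.
- sanding: Cork sanding block 110 x 65 x 35 mm. A bystander.
- offcut: Pale wood offcut 160 x 80 x 45 mm. A bystander.
There are look-alikes about, which are no part of the job. Of the things like the head, leave any that is pink; of the rest the smaller one is meant.

How it is judged:
By the outcome, as a careful person would: the job done as asked, in the order asked, and still so for the second after the job is handed in, with the robot touching nothing.
It also fails if it takes over 64 s, if anything falls off the work surface, if the arm or the gripper's body presses on something with over 40 N, if the wrist force passes 120 N, or if a joint passes its speed limit or range.

## Robot

A 6-joint arm with a two-finger parallel gripper is mounted at the origin on the work surface. World frame = base frame: x ahead of the robot, y to its left, z up, the work surface at z = 0. Lengths are in m, angles in degrees, forces in N, time in s.
With the tool pointing down it reaches from about 0.4 to 0.825 m from the base axis. Payload 7 kg.
Tool frame: the origin (TCP) lies on the centre line of the jaws, within the pads' length; the fingertips stand 19 mm ahead of it and the grasp point (between the pads) is the TCP (r.tips_ahead is the distance from the TCP to the fingertips, in m); z points along the fingers, y is the line along which they close (so a half turn about z gives the same grasp; the last joint's range is limited). The gripper opens to 88 mm and grips with 3 to 60 N. Pads are 19 mm wide; open, the fingers measure 130 mm over their backs; the gripper's body (78 mm by 193 mm) begins 47 mm behind the grasp point.
Start: joints at [-54.998, 20.546, 0.682, 0, -70.136, -16.507], TCP at [0.214, -0.64, 0.246] pointing down, gripper open.
Joint ranges: [-176.03, 176.03], [-82.01, 121.73], [-58.28, 71.71], [-173.87, 95.51], [-174.79, -0.11], [-173.66, 173.66]. Speed limits (degrees/s): [136.94, 136.94, 172.46, 180, 180, 180].

## Interface

Orientations are given as [roll, pitch, yaw] about the fixed x, y, z axes, in that order (R = Rz(yaw) Ry(pitch) Rx(roll)).
In Python, from plant import r, viewer, close_job gives the robot as it stands. The module is installed in compiled form; this text tells all that it offers.
- The arm moves only by the tool arm_command, never from a script. Its arguments are lists of equal length, an entry for each row: "travel": the shift along the world's x, y, z scaled (see below), a list of three; "delta_rot": the turn, a rotation vector about the world's x, y, z scaled (see below), a list of three. In form: {"travel": [[dx, dy, dz], ...], "delta_rot": [[rx, ry, rz], ...]}. A call has 1 to 20 rows; each row is the pose to reach, as a shift and turn from the pose commanded when the call began; what a row does not reach only later rows make up. The controller multiplies each number of a shift by 0.5 m and each number of a turn by 90 degrees. A row lasts 1/8 s, in which the tool goes at most 62.5 mm and 10.7 degrees, less where a joint would pass 70% of its speed; a pose out of reach is approached as far as the arm can. A call with a number of a shift or a turn outside -1 to 1 is refused whole. A call with a gripper value outside its range is refused whole. "grip" is the opening, from 0 (shut) to 1 (fully open), set as the call begins (left out, the last holds). The fingers move at their own pace and stop on an object; "newtons" is the grip in N (left out, the last holds). Time passes only in rows, so rows that repeat a pose let the fingers close. It gives the time, the measured TCP pose, the force, the opening and the grip force at its end, in the units of the state.
- r.get_state(): the state, without advancing time (a new reading comes with each control period).
- viewer.capture(name): name is "scene" or "top"; returns a dict with "img" (480x640x3 uint8, red, green, blue), "camera_matrix" (3x3 intrinsics, pixels), "R" (3x3) and "t" (3): a world point X has camera coordinates R X + t. Camera axes: x right, y down, z forward; pixel columns grow to the right and rows downward; lengths in m; the calibration is good to about 2 mm. A picture is of the moment at which its call begins. There is no depth.
- close_job(): hands the job in; it is judged then, once.
The state is a dict: "time_s": time; "joints": joint angles; "qd": joint speeds; "joint_torque": joint torques, N m; "tcp_pos": TCP position; "eef_rot": TCP orientation; "contact_force": force on the tool from outside, world axes, zero at the start; "moment": the same for the moment, N m; "gripper_width": finger opening in m; "gripper_force": force on a finger pad.
Only numpy, scipy, OpenCV 4.12 (cv2) and the standard library are available. Lean on these libraries where they do the work, as an engineer would, in place of code of your own. Each camera call takes 0.05 s, during which the arm holds its last target. There are 200 camera calls.

## Working session

There is one attempt and no reset: what is moved stays moved. The work goes in short steps, Python scripts to look and compute and a tool call to move; the robot and the scene stay as the last step left them, time stands still between calls to the robot, and variables do not carry over. Pictures are saved under pics/ and viewed, at most 10 in all, crops included, and the job is handed in when it is done.

Besides the shell and the picture viewer there is one more tool, called after "Emit:" as name(argument=value, ...), one argument or row to a line, values as JSON. arm_command: Moves the arm, as the interface text tells. Shifts and turns lie within -1 to 1; 1 stands for 0.5 m of shift or 90 degrees of turn. Its arguments: {"type":"object","properties":{"travel":{"type":"array"},"delta_rot":{"type":"array"},"grip":{"type":"number"},"newtons":{"type":"number"}},"required":["travel","delta_rot"]}

```bash
mkdir -p pics; python3 - <<'E'
from plant import r, viewer
import cv2,pickle
for n in("scene","top"):
    c=viewer.capture(n); pickle.dump(c,open(n+".pkl","wb")); cv2.imwrite(f"pics/{n}0.png",c["img"][:,:,::-1]); print(c["camera_matrix"],c["R"],c["t"])
print(r.get_state())
E
```

```text
[[463.9619587    0.         326.19889788]
 [  0.         463.9619587  250.12640836]
 [  0.           0.           1.        ]] [[ 0.63137082  0.77528935 -0.01724239]
 [ 0.57680666 -0.48436208 -0.65778982]
 [-0.51832901  0.40536378 -0.75300415]] [-0.39305694 -0.12649378  1.63924558]
[[556.47222375   0.         313.56843213]
 [  0.         556.47222375 247.51275083]
 [  0.           0.           1.        ]] [[ 0.00310576 -0.99997556 -0.00626354]
 [-0.99527047 -0.00248288 -0.09711085]
 [ 0.09709293  0.00653552 -0.99525386]] [0.1009075  0.54181822 1.75705435]
{'time_s': 0.1, 'joints': array([-5.49975334e+01,  2.05867024e+01,  6.41223827e-01, -1.64862739e-02,
       -7.01344075e+01, -1.65067517e+01]), 'qd': array([-0.02433792, -0.10408297,  0.15030158,  0.12836153, -0.02926729,
        0.05135631]), 'joint_torque': array([-5.79594744e-04, -5.84161949e+01,  2.93751544e+01,  7.01551616e+00,
        1.02000881e-02, -6.11852806e-05]), 'tcp_pos': array([ 0.21398875, -0.63978274,  0.24474409]), 'eef_rot': array([ 1.79919002e+02, -7.83941558e-03, -1.61509893e+02]), 'contact_force': array([-0.61200951, -0.71932228, -0.1839569 ]), 'moment': array([0.04827638, 0.01457923, 0.00111079]), 'gripper_force': 0.0, 'gripper_width': 0.087752244595478}
```

View pics/scene0.png

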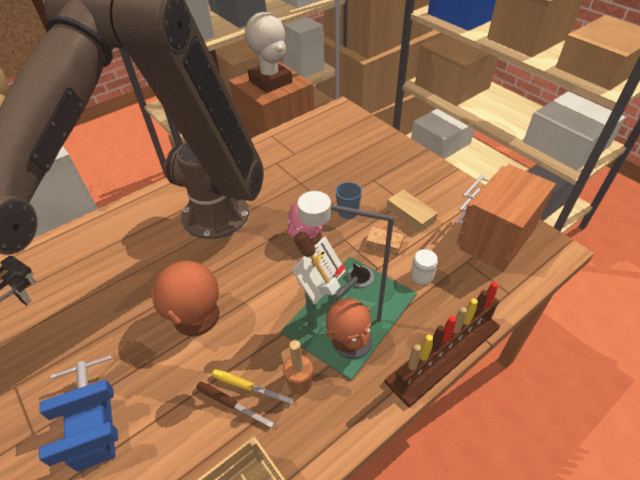

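View pics/top0.png

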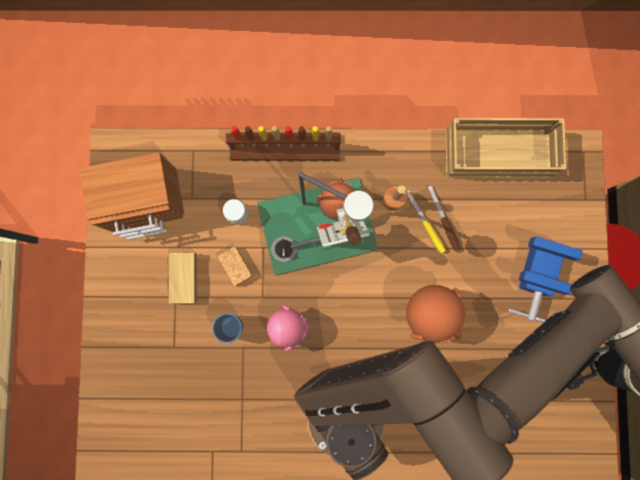

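The gauge sits ahead of the robot: its green plate spans about (258–377, 178–275) in the top view. The head stands on it at (338,200), the knob is at (284,248) and the handle at (353,236). I'll enlarge both views.

```bash
python3 - <<'E'
import cv2
a=cv2.imread("pics/scene0.png")[180:380,270:430]; b=cv2.imread("pics/top0.png")[170:285,250:385]
cv2.imwrite("pics/sc1.png",cv2.resize(a[:150],(800,750),interpolation=cv2.INTER_CUBIC)[:600])
cv2.imwrite("pics/tc1.png",cv2.resize(b,(675,575),interpolation=cv2.INTER_CUBIC))
E
```

```text
(no output)
```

View pics/sc1.png

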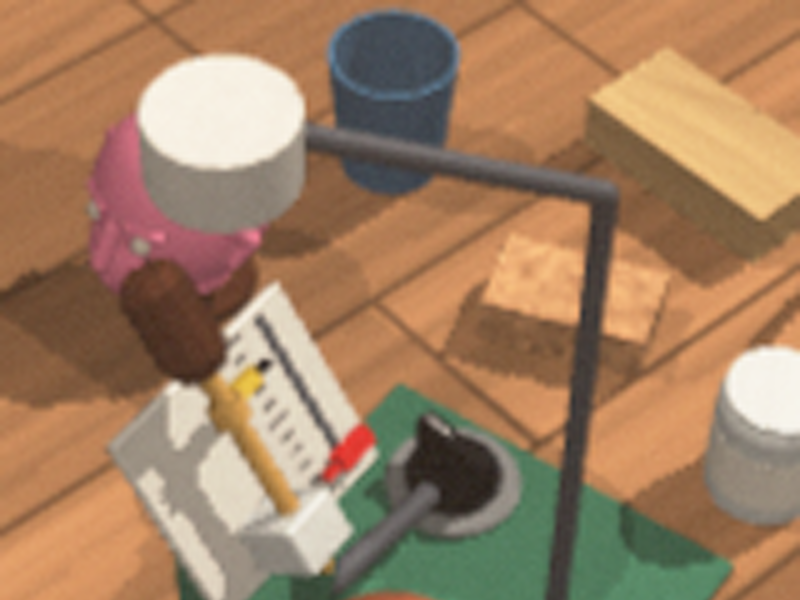

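View pics/tc1.png

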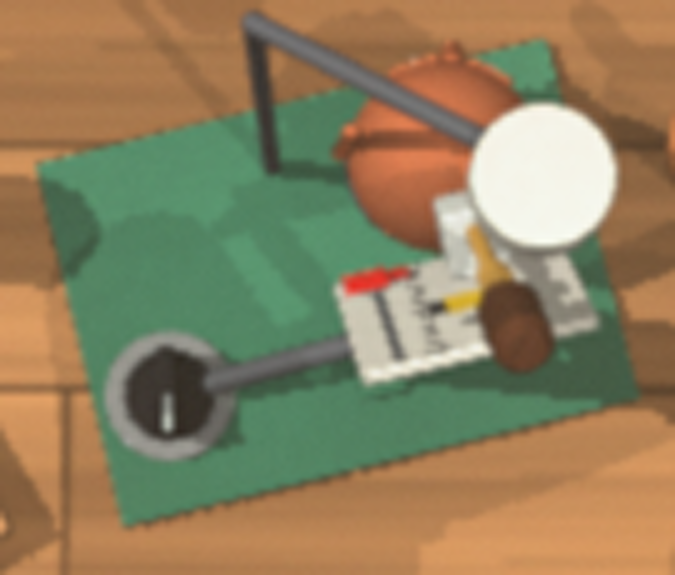

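```bash
cat > h.py <<'E'
import numpy as np, pickle
from scipy.optimize import least_squares
from scipy.spatial.transform import Rotation as Ro
C={n:pickle.load(open(n+".pkl","rb")) for n in("scene","top")}
def proj(n,X):
    c=C[n]; p=c["camera_matrix"]@(c["R"]@np.asarray(X)+c["t"]); return p[:2]/p[2]
def sc(u,v): return np.array([(u+.5)/5-.5+270,(v+.5)/5-.5+180])
def tc(u,v): return np.array([(u+.5)/5-.5+250,(v+.5)/5-.5+170])
def tri(obs):
    return least_squares(lambda X:np.concatenate([proj(n,X)-p for n,p in obs]),[.6,0,.2])
def onplane(n,p,z):
    return least_squares(lambda q:proj(n,[q[0],q[1],z])-p,[.6,0]).x
def g2w(g,P):
    P=np.asarray(P,float)/1000; c,s=np.cos(g[2]),np.sin(g[2])
    return np.array([g[0]+c*P[0]-s*P[1],g[1]+s*P[0]+c*P[1],P[2]])
E
python3 - <<'E'
from h import *
obs=[("top",tc(38,162),(150,250,10)),("top",tc(548,40),(150,-95,10)),("top",tc(638,400),(-95,-95,10)),("top",tc(125,525),(-95,250,10)),("scene",sc(732,568),(150,250,10)),("scene",sc(400,385),(-95,250,10))]
f=least_squares(lambda g:np.concatenate([proj(n,g2w(g,P))-p for n,p,P in obs]),[.7,0,0])
g=f.x; print("gauge",g[:2],np.degrees(g[2]),f.fun.round(2)); np.save("g.npy",g)
def w2g(X):
    d=X[:2]-g[:2];c,s=np.cos(g[2]),np.sin(g[2]);return np.array([c*d[0]+s*d[1],-s*d[0]+c*d[1],X[2]])*1000
for nm,a,b in[("handle",(172,320),(517,327)),("indextip",(263,366),(436,307)),("markerpt",(327,478),(410,271)),("lamp",(222,100),(543,160)),("knobtop?",(455,468),(168,388))]:
    t=tri([("scene",sc(*a)),("top",tc(*b))]); print(nm,t.x.round(4),w2g(t.x).round(1),t.fun.round(2))
print("knob top view z=.03:",w2g(np.r_[onplane("top",tc(170,396),.015),.015]),onplane("top",tc(170,396),.015))
print("scene disc",w2g(np.r_[onplane("scene",sc(454,480),.015),.015]))
print("lampcheck",proj("top",g2w(g,(-12,-15,492))),tc(543,175), proj("scene",g2w(g,(-12,-15,492))),sc(222,112))
E
```

```text
gauge [0.6069238  0.00960976] 13.578678505002708 [-0.26 -0.63  0.41 -0.46  0.58  0.01 -0.78 -0.22 -0.22 -0.36 -0.6  -0.76]
handle [ 0.5486 -0.0037  0.3151] [-59.8   0.7 315.1] [-0.67  0.07 -0.63 -0.41]
indextip [0.5655 0.0377 0.2654] [-33.7  37.1 265.4] [-0.53  0.06 -0.49 -0.34]
markerpt [0.5967 0.0516 0.1935] [-1.000e-01  4.320e+01  1.935e+02] [-0.97  0.1  -0.9  -0.63]
lamp [ 0.6048 -0.0063  0.4995] [ -5.8 -15.  499.5] [ 0.1  -0.01  0.09  0.06]
knobtop? [0.5426 0.2004 0.0287] [-17.7 200.5  28.7] [-0.24  0.03 -0.21 -0.16]
knob top view z=.03: [-22.23459922 200.40790825  15.        ] [0.53825885 0.1991957 ]
scene disc [-18.05299983 202.13132768  15.        ]
lampcheck [358.68890847 204.73647022] [358.2 204.6] [311.85832885 201.08379123] [314. 202.]
```

```bash
cat >> h.py <<'E'
def w2g(g,X):
    d=np.asarray(X)[:2]-g[:2];c,s=np.cos(g[2]),np.sin(g[2]);return np.array([c*d[0]+s*d[1],-s*d[0]+c*d[1],X[2]])*1000
u=np.array([-np.sin(np.radians(35)),0,np.cos(np.radians(35))])
E
python3 - <<'E'
from h import *
import cv2
g=np.load("g.npy")
s=onplane("top",tc(443,151),.103); S=np.r_[s,.103]; print(S,w2g(g,S))
out=[]
rng=np.random.default_rng(0)
n=rng.normal(size=(3000,3)); n/=np.linalg.norm(n,axis=1)[:,None]
H=np.array([-59.8,0.7,315.1]); nn=np.array([u[2],0,-u[0]])
for cam,off,sz in(("scene",(290,225),(100,140)),("top",(305,170),(80,70))):
    k=5 if cam=="top" else 4
    im=cv2.imread(f"pics/{cam}0.png")[off[1]:off[1]+sz[1],off[0]:off[0]+sz[0]]
    im=cv2.resize(im,None,fx=k,fy=k,interpolation=cv2.INTER_CUBIC)
    T=lambda p:tuple(int(v) for v in (np.asarray(p)-off+.5)*k)
    hull=cv2.convexHull(np.array([T(proj(cam,S+.06*a)) for a in n]))
    cv2.polylines(im,[hull],True,(255,0,0),1)
    for e in(30,-30):
        ring=np.array([T(proj(cam,g2w(g,H+e*u+18*(np.cos(t)*nn+np.sin(t)*np.array([0,1,0]))))) for t in np.linspace(0,6.28,40)])
        cv2.polylines(im,[ring],True,(0,255,0),1)
    cv2.circle(im,T(proj(cam,g2w(g,H-160*u))),2,(0,255,255),-1)
    out.append(im)
h=600; out=[cv2.copyMakeBorder(o[:h],0,h-min(h,o.shape[0]),0,0,0) for o in out]
cv2.imwrite("pics/ov.png",np.hstack(out))
E
```

```text
[0.68253855 0.02620553 0.103     ] [ 77.39755419  -1.62096701 103.        ]
```

View pics/ov.png

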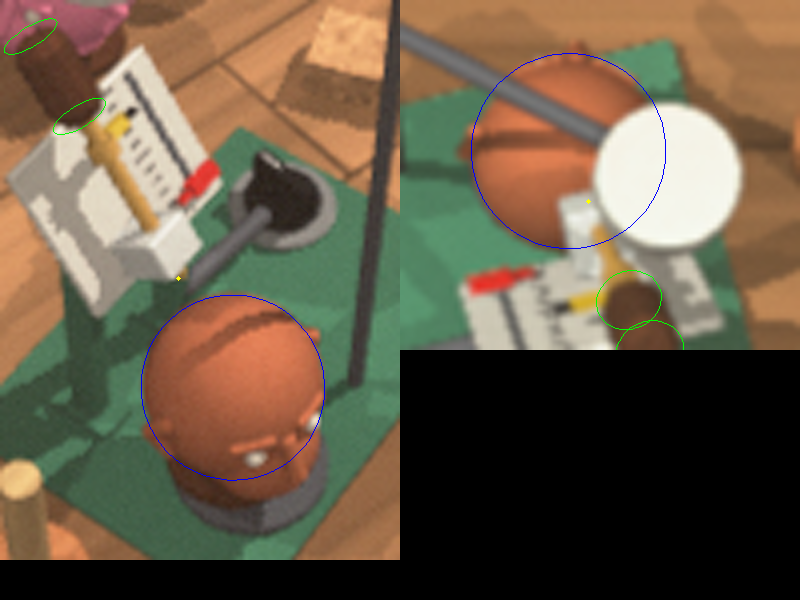

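The skull outline fits both views at gauge (77,-2,103). The handle prediction is a few mm off, since its outline in the scene crop sits about 8 px to the right. I'll refine the handle with a silhouette fit.

```bash
cat > fit.py <<'E'
from h import *
import cv2
from scipy.optimize import minimize
g=np.load("g.npy"); nn=np.array([u[2],0,-u[0]]); K=6
win={"scene":(285,225,45,45),"top":(335,215,35,40)}
M={}
for cam,(x,y,w,h) in win.items():
    im=C[cam]["img"][y:y+h,x:x+w]; im=cv2.resize(im,None,fx=K,fy=K,interpolation=cv2.INTER_CUBIC).astype(int)
    R,G,B=im[...,0],im[...,1],im[...,2]
    m=((R<125)&(R>G+12)&(B<75)&(G<75)).astype(np.uint8)
    n,l,st,_=cv2.connectedComponentsWithStats(m); m=(l==1+st[1:,4].argmax()).astype(np.uint8)
    m=cv2.morphologyEx(m,cv2.MORPH_CLOSE,np.ones((9,9)));M[cam]=m
t=np.linspace(0,6.28,30)
def sil(cam,H):
    x,y,w,h=win[cam]
    P=np.array([proj(cam,g2w(g,H+e*u+18*(np.cos(a)*nn+np.sin(a)*np.array([0,1,0])))) for e in(30,-30) for a in t])
    P=((P-[x,y]+.5)*K).astype(np.float32)
    z=np.zeros((h*K,w*K),np.uint8); cv2.fillConvexPoly(z,cv2.convexHull(np.round(P).astype(np.int32)),1); return z
def cost(q):
    H=np.array([-59.8,0,315.])+q[0]*u+q[1]*nn+[0,q[2],0]
    return sum(1-(sil(c,H)&M[c]).sum()/(sil(c,H)|M[c]).sum() for c in M)
f=minimize(cost,[0,0,0],method="Nelder-Mead",options=dict(initial_simplex=[[0,0,0],[8,0,0],[0,8,0],[0,0,5]]))
H=np.array([-59.8,0,315.])+f.x[0]*u+f.x[1]*nn+[0,f.x[2],0]
print(f.x,f.fun,H,g2w(g,H)); np.save("H.npy",H)
o=[]
for c in M:
    x,y,w,h=win[c]; im=cv2.resize(C[c]["img"][y:y+h,x:x+w,::-1].copy(),None,fx=K,fy=K,interpolation=cv2.INTER_CUBIC)
    for m,col in((M[c],(0,0,255)),(sil(c,H),(0,255,0))):
        cv2.drawContours(im,cv2.findContours(m,0,2)[0],-1,col,1)
    o.append(cv2.resize(im,(270,270)) if 0 else cv2.copyMakeBorder(im,0,270-im.shape[0],0,0,0))
cv2.imwrite("pics/fit.png",np.hstack(o))
E
python3 fit.py
```

```text
[-0.21147914  1.19330267 -0.23957513] 0.6291265326523156 [-5.87012042e+01 -2.39575128e-01  3.15511217e+02] [ 0.54991964 -0.00440501  0.31551122]
```

View pics/fit.png

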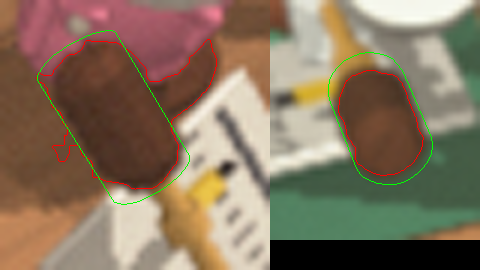

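```bash
cat > plan.py <<'E'
from h import *
from plant import r
g=np.load("g.npy"); H=np.array([-59.5,0,315.])
G=Ro.from_euler("z",g[2]).as_matrix()
zt=-G@u; yt=G@[0,1,0]
Rt=Ro.from_matrix(np.c_[np.cross(yt,zt),yt,zt])   # tool y=+gauge y
def delta(p,R=Rt):
    s=r.get_state(); R0=Ro.from_euler("xyz",s["eef_rot"],degrees=True)
    return np.round((p-s["tcp_pos"])/.5,4), np.round((R*R0.inv()).as_rotvec(degrees=True)/90,4)
E
python3 - <<'E'
from plan import *
print("euler",Rt.as_euler("xyz",degrees=True),"u world",G@u)
for d in(120,18): print(g2w(g,H+d*u),delta(g2w(g,H+d*u)))
E
```

```text
euler [-180.           35.         -166.42132149] u world [-0.55754408 -0.13466451  0.81915204]
[ 0.48218163 -0.02051942  0.41329825] (array([0.5364, 1.2385, 0.3371]), array([ 0.1066, -0.3742, -0.0531]))
[ 0.53905113 -0.00678364  0.32974474] (array([0.6501, 1.266 , 0.17  ]), array([ 0.1066, -0.3742, -0.0531]))
```

Emit:
arm_command(
  travel=[
    [0, 0, 0.12],
    [0.03, 0.1, 0.24],
    [0.08, 0.2, 0.34],
    [0.13, 0.31, 0.38],
    [0.18, 0.42, 0.38],
    [0.23, 0.53, 0.38],
    [0.28, 0.64, 0.38],
    [0.32, 0.74, 0.38],
    [0.32, 0.74, 0.38],
    [0.32, 0.74, 0.38],
  ],
  delta_rot=[
    [0, 0, 0],
    [0, 0, 0],
    [0, 0, 0],
    [0, 0, 0],
    [0.02, -0.07, -0.01],
    [0.04, -0.14, -0.02],
    [0.06, -0.21, -0.03],
    [0.08, -0.28, -0.04],
    [0.1066, -0.3742, -0.0531],
    [0.1066, -0.3742, -0.0531],
  ],
)

```text
time_s: 1.35
tcp_pos: [0.373, -0.269, 0.4359]
eef_rot: [-179.9, 35.1, -166.4]
contact_force: [0.7, -0.3, 0.4]
gripper_width: 0.0875
gripper_force: 0.0
```

```bash
python3 - <<'E'
from plan import *
print(r.get_state()["joints"])
for d in(120,18): print(delta(g2w(g,H+d*u)))
E
```

```text
[-33.00287094 -14.5980449  -10.4824192  -26.26699484 -70.30493819
 -39.72132126]
(array([ 0.2184,  0.4969, -0.0452]), array([0.0008, 0.0016, 0.0004]))
(array([ 0.3321,  0.5244, -0.2124]), array([0.0008, 0.0016, 0.0004]))
```

Emit:
arm_command(
  travel=[
    [0.04, 0.1, 0],
    [0.08, 0.2, 0],
    [0.12, 0.3, -0.01],
    [0.17, 0.4, -0.02],
    [0.2184, 0.4969, -0.0452],
    [0.2184, 0.4969, -0.0452],
    [0.2184, 0.4969, -0.0452],
  ],
  delta_rot=[
    [0, 0, 0],
    [0, 0, 0],
    [0, 0, 0],
    [0, 0, 0],
    [0.0008, 0.0016, 0.0004],
    [0.0008, 0.0016, 0.0004],
    [0.0008, 0.0016, 0.0004],
  ],
)

```text
time_s: 2.22
tcp_pos: [0.4838, -0.0211, 0.4126]
eef_rot: [-179.9, 34.8, -166.3]
contact_force: [0.2, -0.4, -0.8]
gripper_width: 0.0878
gripper_force: 0.0
```

```bash
python3 - <<'E'
from plan import *
s=r.get_state();print(s["joints"],s["contact_force"],s["tcp_pos"])
for d in(18,): print(delta(g2w(g,H+d*u)))
from plant import viewer
import cv2
a=viewer.capture("scene")["img"][120:330,230:420,::-1];b=viewer.capture("top")["img"][160:300,260:420,::-1]
a=cv2.resize(a,None,fx=2.8,fy=2.8);b=cv2.resize(b,(265,232))
a=a[:588,:532];b=cv2.copyMakeBorder(b,0,588-232,0,0,0);cv2.imwrite("pics/pre.png",np.hstack([a,b]))
E
```

```text
[  26.48831602  -23.37668509  -32.86942705   10.05974864  -46.87367256
 -107.45400877] [ 0.1514007  -0.38962343 -0.7971834 ] [ 0.48378538 -0.02105908  0.41264125]
(array([ 0.1105,  0.0286, -0.1658]), array([ 0.0014, -0.0024, -0.0011]))
```

View pics/pre.png

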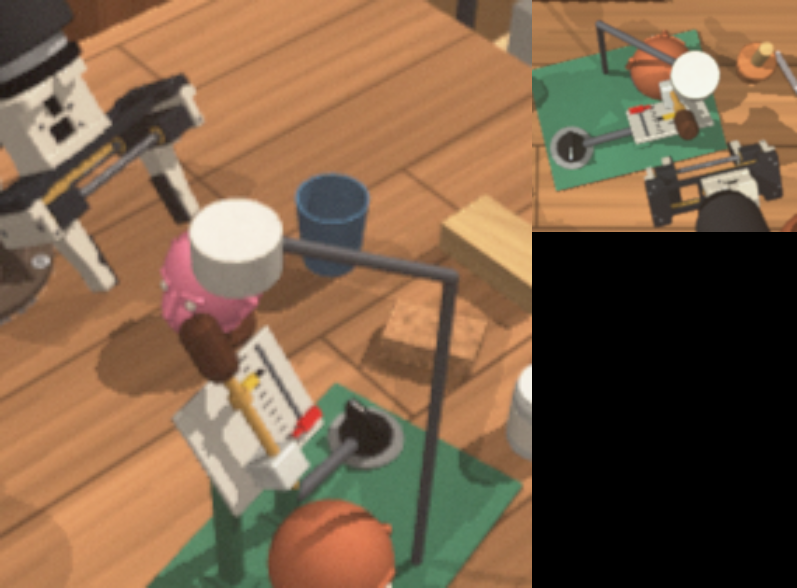

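The gripper is open and lined up behind the handle on the slide axis, and the shade is clear of it. Sliding in now.

Emit:
arm_command(
  travel=[
    [0.022, 0.0057, -0.033],
    [0.044, 0.0114, -0.066],
    [0.066, 0.017, -0.099],
    [0.088, 0.023, -0.132],
    [0.1105, 0.0286, -0.1658],
    [0.1105, 0.0286, -0.1658],
    [0.1105, 0.0286, -0.1658],
  ],
  delta_rot=[
    [0.0014, -0.0024, -0.0011],
    [0.0014, -0.0024, -0.0011],
    [0.0014, -0.0024, -0.0011],
    [0.0014, -0.0024, -0.0011],
    [0.0014, -0.0024, -0.0011],
    [0.0014, -0.0024, -0.0011],
    [0.0014, -0.0024, -0.0011],
  ],
)

```text
time_s: 3.2
tcp_pos: [0.5387, -0.0088, 0.3311]
eef_rot: [179.9, 35.2, -166.7]
contact_force: [-0.5, -0.0, 0.7]
gripper_width: 0.0875
gripper_force: 0.0
```

```bash
python3 - <<'E'
from plan import *
s=r.get_state();print(s["contact_force"],s["tcp_pos"],(G.T@(s["tcp_pos"]-g2w(g,H)))*1000, G@u)
E
```

```text
[-0.46047025 -0.03271336  0.66795886] [ 0.53867529 -0.00883957  0.33105689] [-11.17239927  -1.91022618  16.05688574] [-0.55754408 -0.13466451  0.81915204]
```

Emit:
arm_command(
  travel=[
    [0, 0, 0],
    [0, 0, 0],
    [0, 0, 0],
    [0, 0, 0],
    [0, 0, 0],
    [0, 0, 0],
    [0, 0, 0],
    [0, 0, 0],
  ],
  delta_rot=[
    [0, 0, 0],
    [0, 0, 0],
    [0, 0, 0],
    [0, 0, 0],
    [0, 0, 0],
    [0, 0, 0],
    [0, 0, 0],
    [0, 0, 0],
  ],
  grip=0.3,
  newtons=10,
)

```text
time_s: 4.2
tcp_pos: [0.5385, -0.0065, 0.3299]
eef_rot: [179.8, 35.1, -166.6]
contact_force: [-4.4, 6.3, 1.5]
gripper_width: 0.0354
gripper_force: 10.0
```

Emit:
arm_command(
  travel=[
    [-0.001, 0.004, 0],
    [-0.001, 0.004, 0],
    [-0.001, 0.004, 0],
  ],
  delta_rot=[
    [0, 0, 0],
    [0, 0, 0],
    [0, 0, 0],
  ],
)

```text
time_s: 4.58
tcp_pos: [0.5382, -0.0062, 0.3302]
eef_rot: [180.0, 35.1, -166.6]
contact_force: [4.1, -6.6, -0.7]
gripper_width: 0.0357
gripper_force: 10.0
```

Emit:
arm_command(
  travel=[
    [0.0022, 0.0005, -0.0033],
    [0.0045, 0.0011, -0.0066],
    [0.0067, 0.0016, -0.0098],
    [0.0089, 0.0022, -0.0131],
    [0.0112, 0.0027, -0.0164],
    [0.0112, 0.0027, -0.0164],
  ],
  delta_rot=[
    [0, 0, 0],
    [0, 0, 0],
    [0, 0, 0],
    [0, 0, 0],
    [0, 0, 0],
    [0, 0, 0],
  ],
)

```text
time_s: 5.32
tcp_pos: [0.5437, -0.0048, 0.322]
eef_rot: [180.0, 35.1, -166.6]
contact_force: [3.0, -5.9, -0.1]
gripper_width: 0.0358
gripper_force: 10.0
```

```bash
cat > f.py <<'E'
from plan import *
import numpy as np
s=r.get_state();F=G.T@s["contact_force"]
print("along u %.2f n %.2f y %.2f"%(F@u,F@[u[2],0,-u[0]],F[1]),"pos u %.2f"%(((G.T@(s["tcp_pos"]-g2w(g,H)))*1000)@u),s["gripper_force"],s["time_s"])
E
python3 f.py
```

```text
along u -0.98 n 1.22 y -6.45 pos u 8.79 10.002042089472525 5.325
```

Emit:
arm_command(
  travel=[
    [0.0027, -0.0014, -0.0033],
    [0.005, -0.0008, -0.0066],
    [0.0072, -0.0003, -0.0098],
    [0.0094, 0.0003, -0.0131],
    [0.0116, 0.0008, -0.0164],
  ],
  delta_rot=[
    [0, 0, 0],
    [0, 0, 0],
    [0, 0, 0],
    [0, 0, 0],
    [0, 0, 0],
  ],
)

```text
time_s: 5.95
tcp_pos: [0.5496, -0.0035, 0.3136]
eef_rot: [179.9, 35.1, -166.6]
contact_force: [-2.2, 1.1, 2.2]
gripper_width: 0.0355
gripper_force: 10.0
```

```bash
python3 f.py
```

```text
along u 2.89 n -0.26 y 1.58 pos u -1.54 10.001356084831059 5.95
```

Emit:
arm_command(
  travel=[
    [0.0011, 0.0003, -0.0016],
    [0.0022, 0.0005, -0.0033],
    [0.0034, 0.0008, -0.0049],
    [0.0045, 0.0011, -0.0066],
    [0.0056, 0.0014, -0.0082],
  ],
  delta_rot=[
    [0, 0, 0],
    [0, 0, 0],
    [0, 0, 0],
    [0, 0, 0],
    [0, 0, 0],
  ],
)

```text
time_s: 6.58
tcp_pos: [0.5523, -0.0029, 0.3096]
eef_rot: [179.9, 35.1, -166.6]
contact_force: [-3.0, 1.0, 2.4]
gripper_width: 0.0356
gripper_force: 10.0
```

```bash
python3 f.py
```

```text
along u 3.52 n -0.86 y 1.64 pos u -6.45 10.001464078668505 6.575
```

Emit:
arm_command(
  travel=[
    [0.00056, 0.00013, -0.00082],
    [0.0011, 0.00027, -0.0016],
    [0.0017, 0.0004, -0.00246],
    [0.0022, 0.0005, -0.0033],
  ],
  delta_rot=[
    [0, 0, 0],
    [0, 0, 0],
    [0, 0, 0],
    [0, 0, 0],
  ],
)

```text
time_s: 7.08
tcp_pos: [0.5534, -0.0026, 0.3079]
eef_rot: [179.9, 35.1, -166.6]
contact_force: [-2.6, 2.0, 1.3]
gripper_width: 0.0355
gripper_force: 10.0
```

```bash
python3 f.py
```

```text
along u 2.26 n -0.97 y 2.57 pos u -8.42 10.001386395888403 7.075
```

Emit:
arm_command(
  travel=[
    [0.00056, 0.00013, -0.00082],
    [0.0011, 0.00027, -0.0016],
  ],
  delta_rot=[
    [0, 0, 0],
    [0, 0, 0],
  ],
)

```text
time_s: 7.32
tcp_pos: [0.5539, -0.0025, 0.3071]
eef_rot: [179.9, 35.1, -166.6]
contact_force: [-2.6, 3.3, 1.9]
gripper_width: 0.0358
gripper_force: 10.0
```

```bash
python3 f.py
```

```text
along u 2.59 n -0.32 y 3.77 pos u -9.42 10.001451649004593 7.325
```

Emit:
arm_command(
  travel=[
    [0.00056, 0.00013, -0.00082],
    [0.0011, 0.00027, -0.0016],
  ],
  delta_rot=[
    [0, 0, 0],
    [0, 0, 0],
  ],
)

```text
time_s: 7.58
tcp_pos: [0.5545, -0.0023, 0.3063]
eef_rot: [179.9, 35.1, -166.6]
contact_force: [-3.2, 1.5, 1.5]
gripper_width: 0.0357
gripper_force: 10.0
```

```bash
python3 f.py
```

```text
along u 2.84 n -1.38 y 2.18 pos u -10.41 10.001502003287897 7.575
```

Emit:
arm_command(
  travel=[
    [0.0003, 8e-05, -0.0005],
    [0.00067, 0.00016, -0.00098],
  ],
  delta_rot=[
    [0, 0, 0],
    [0, 0, 0],
  ],
)

```text
time_s: 7.82
tcp_pos: [0.5548, -0.0022, 0.3058]
eef_rot: [179.9, 35.1, -166.6]
contact_force: [-3.3, 2.5, 2.2]
gripper_width: 0.0354
gripper_force: 10.0
```

Emit:
arm_command(
  travel=[
    [0.0003, 8e-05, -0.0005],
    [0.00067, 0.00016, -0.00098],
  ],
  delta_rot=[
    [0, 0, 0],
    [0, 0, 0],
  ],
)

```text
time_s: 8.07
tcp_pos: [0.5551, -0.0022, 0.3054]
eef_rot: [179.9, 35.1, -166.6]
contact_force: [-2.9, 3.5, 2.3]
gripper_width: 0.0353
gripper_force: 10.0
```

Emit:
arm_command(
  travel=[
    [0.0003, 8e-05, -0.0005],
    [0.00067, 0.00016, -0.00098],
  ],
  delta_rot=[
    [0, 0, 0],
    [0, 0, 0],
  ],
)

```text
time_s: 8.32
tcp_pos: [0.5555, -0.0021, 0.3048]
eef_rot: [179.9, 35.1, -166.6]
contact_force: [-3.8, 3.4, 2.7]
gripper_width: 0.0355
gripper_force: 10.0
```

Emit:
arm_command(
  travel=[
    [0.0003, 8e-05, -0.0005],
    [0.00067, 0.00016, -0.00098],
  ],
  delta_rot=[
    [0, 0, 0],
    [0, 0, 0],
  ],
)

```text
time_s: 8.57
tcp_pos: [0.5558, -0.002, 0.3044]
eef_rot: [179.9, 35.1, -166.6]
contact_force: [-3.5, 4.0, 2.1]
gripper_width: 0.0359
gripper_force: 10.0
```

Emit:
arm_command(
  travel=[
    [0.0003, 8e-05, -0.0005],
    [0.00067, 0.00016, -0.00098],
  ],
  delta_rot=[
    [0, 0, 0],
    [0, 0, 0],
  ],
)

```text
time_s: 8.82
tcp_pos: [0.5561, -0.002, 0.3039]
eef_rot: [179.9, 35.1, -166.6]
contact_force: [-6.0, 4.6, 3.8]
gripper_width: 0.0355
gripper_force: 10.0
```

Emit:
arm_command(
  travel=[
    [0.0003, 8e-05, -0.0005],
    [0.00067, 0.00016, -0.00098],
  ],
  delta_rot=[
    [0, 0, 0],
    [0, 0, 0],
  ],
)

```text
time_s: 9.07
tcp_pos: [0.5564, -0.002, 0.3037]
eef_rot: [179.9, 35.1, -166.6]
contact_force: [-8.5, 4.3, 5.8]
gripper_width: 0.0356
gripper_force: 10.0
```

Contact: the axial force rose from about 3 N to about 9 N, which leaves about 6 N on the head. Releasing and backing out along the slide.

Emit:
arm_command(
  travel=[
    [0, 0, 0],
    [0, 0, 0],
    [0, 0, 0],
    [0, 0, 0],
    [0, 0, 0],
  ],
  delta_rot=[
    [0, 0, 0],
    [0, 0, 0],
    [0, 0, 0],
    [0, 0, 0],
    [0, 0, 0],
  ],
  grip=1,
)

```text
time_s: 9.7
tcp_pos: [0.5565, -0.002, 0.3033]
eef_rot: [179.9, 35.1, -166.6]
contact_force: [-0.3, 0.2, -0.3]
gripper_width: 0.0801
gripper_force: 0.0
```

Emit:
arm_command(
  travel=[
    [-0.0112, -0.0027, 0.0164],
    [-0.034, -0.0081, 0.0492],
    [-0.06, -0.0148, 0.09],
    [-0.0892, -0.0215, 0.131],
    [-0.134, -0.0323, 0.1966],
    [-0.1784, -0.0431, 0.2621],
    [-0.1784, -0.0431, 0.2621],
  ],
  delta_rot=[
    [0, 0, 0],
    [0, 0, 0],
    [0, 0, 0],
    [0, 0, 0],
    [0, 0, 0],
    [0, 0, 0],
    [0, 0, 0],
  ],
)

```text
time_s: 10.58
tcp_pos: [0.4666, -0.0237, 0.439]
eef_rot: [179.8, 35.5, -166.6]
contact_force: [1.1, -0.2, -1.5]
gripper_width: 0.0875
gripper_force: 0.0
```

```bash
python3 - <<'E'
from plan import *
from plant import viewer
import cv2,pickle
for n in("scene","top"):
    c=viewer.capture(n); pickle.dump(c,open(n+"_b.pkl","wb"))
    print(n,"mean diff head px")
a=pickle.load(open("scene_b.pkl","rb"))["img"][225:325,290:380,::-1];b=pickle.load(open("top_b.pkl","rb"))["img"][175:270,265:365,::-1]
a=cv2.resize(a,(396,440),interpolation=cv2.INTER_CUBIC);b=cv2.resize(b,(400,380),interpolation=cv2.INTER_CUBIC)
b=cv2.copyMakeBorder(b,0,60,0,0,0);cv2.imwrite("pics/post.png",np.hstack([a,b]))
s=r.get_state();print(s["joints"],s["tcp_pos"],s["eef_rot"],s["contact_force"])
E
```

```text
scene mean diff head px
top mean diff head px
[  27.93557813  -26.04458784  -31.73991303   10.60001985  -50.40163673
 -108.76352153] [ 0.46679391 -0.02346954  0.43510974] [ 179.81603205   35.22404395 -166.60919131] [-0.5118881  -0.59191901  0.47370809]
```

View pics/post.png

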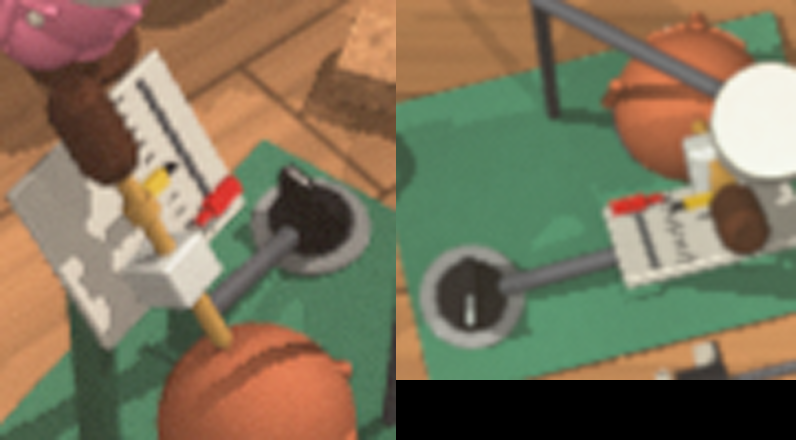

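The needle tip now rests on the crown at about (225,345) in the left crop, and the head hasn't moved. The marker is still below the index. Next I'll measure the knob's bar angle and the gap.

```bash
cat > knob.py <<'E'
from plan import *
import cv2,sys
sfx=sys.argv[1]
D={n:pickle.load(open(f"{n}_{sfx}.pkl","rb")) for n in C}
K=g2w(g,(-20,200,54))
print("axis proj",{n:proj(n,K).round(1) for n in D},"z0",{n:proj(n,g2w(g,(-20,200,20))).round(1) for n in D})
th=[]
for n in D:
    im=D[n]["img"].astype(np.float32); p=proj(n,K)
    x0,y0=(p-14).astype(int); w=im[y0:y0+30,x0:x0+30]
    big=cv2.resize(w,(390,390),interpolation=cv2.INTER_CUBIC)
    big=np.clip(255*(big/150)**.6,0,255).astype(np.uint8)[...,::-1].copy(); 
    clean=big.copy()
    T=lambda q:tuple(int(v) for v in (q-[x0,y0]+.5)*13)
    for th_,col in((0,(0,0,255)),(15,(0,255,0)),(30,(255,255,0)),(45,(255,0,255))):
        a=np.radians(th_); d=np.array([np.cos(a),-np.sin(a),0])*28.5
        cv2.line(big,T(proj(n,g2w(g,np.array([-20,200,54])+d))),T(proj(n,g2w(g,np.array([-20,200,54])-d))),col,1)
    th.append(np.vstack([clean[:,:],big])[:])
o=np.hstack(th); o=cv2.resize(o,(600,600)); cv2.imwrite(f"pics/knob_{sfx}.png",o)
E
python3 knob.py b
```

```text
axis proj {'scene': array([360. , 267.8]), 'top': array([282.8, 246.9])} z0 {'scene': array([359.5, 274.7]), 'top': array([283.5, 248. ])}
```

View pics/knob_b.png

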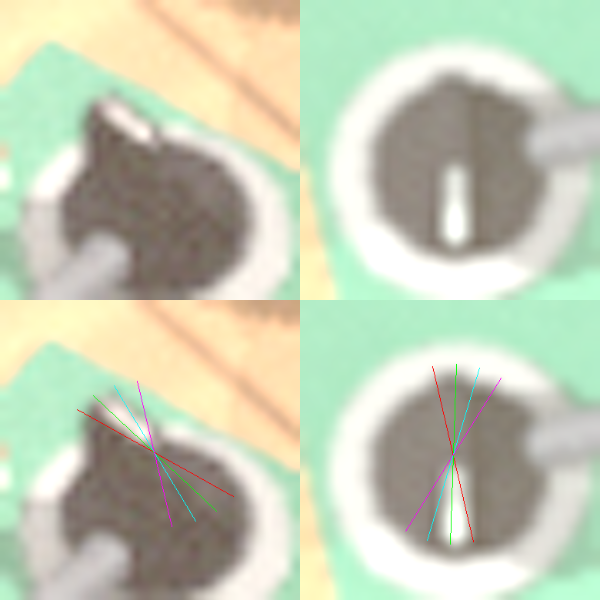

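```bash
cat > mk.py <<'E'
from plan import *
import cv2,sys
sfx=sys.argv[1]
D={n:pickle.load(open(f"{n}_{sfx}.pkl","rb")) for n in C}
win={"scene":(308,240,45,50),"top":(312,210,40,28)}
res={}
for nm in("red","yel","blk"):
    obs=[]
    for n,(x,y,w,h) in win.items():
        im=D[n]["img"][y:y+h,x:x+w]; im=cv2.resize(im,None,fx=6,fy=6,interpolation=cv2.INTER_CUBIC).astype(int)
        R,Gc,B=im[...,0],im[...,1],im[...,2]
        Y=(R>150)&(Gc>115)&(B<70)&(R-Gc<75)
        if nm=="red": m=(R>150)&(Gc<90)&(B<90)
        elif nm=="yel": m=Y
        else: m=(R<70)&(Gc<70)&(B<70)
        k,l,st,ce=cv2.connectedComponentsWithStats(m.astype(np.uint8))
        if nm=="blk": # dark blob next to the yellow one
            i=1+np.argmin(np.linalg.norm(ce[1:]-res[n],axis=1)+1e3*(st[1:,4]<25))
        else: i=1+st[1:,4].argmax()
        c=ce[i]
        if nm=="yel": res[n]=c
        p=(c+.5)/6-.5+[x,y]; obs.append((n,p)); print(nm,n,p.round(2),"area",st[i,4],"box",st[i,:4])
    t=tri(obs); X=w2g(g,t.x)-H
    print("  u %.1f n %.1f y %.1f"%(X@u,X@[u[2],0,-u[0]],X[1]),t.fun.round(2))
E
python3 - <<'E'
import pickle
for n in("scene","top"): pickle.dump(pickle.load(open(f"{n}.pkl","rb")),open(f"{n}_a.pkl","wb"))
E
python3 mk.py a; echo; python3 mk.py b
python3 - <<'E'
from plan import *
Rk=Ro.from_euler("xyz",[180,0,0],degrees=True)
s=r.get_state();print(s["tcp_pos"],g2w(g,(-20,200,47)))
for p in((-20,200,160),(-20,200,47)): print(delta(g2w(g,p),Rk))
print((Ro.from_euler("xyz",[180,0,-160],degrees=True)*Ro.from_euler("xyz",s["eef_rot"],degrees=True).inv()).as_rotvec(degrees=True)/90)
E
```

```text
red scene [339.29 269.9 ] area 1749 box [159 150  63  68]
red top [324.35 225.47] area 1210 box [44 82 74 28]
  u -132.8 n -21.3 y 64.2 [-0.67  0.07 -0.61 -0.44]
yel scene [319.07 268.99] area 864 box [ 24  92  93 162]
yel top [344.81 227.91] area 760 box [161  79  79  52]
  u -87.2 n -19.9 y 11.4 [-0.82  0.08 -0.77 -0.52]
blk scene [322.27 252.52] area 44 box [85 74  8  8]

red scene [339.24 269.95] area 1753 box [159 151  62  67]
red top [324.32 225.49] area 1220 box [44 82 74 28]
  u -133.0 n -21.5 y 64.3 [-0.64  0.07 -0.58 -0.42]
yel scene [322.38 273.43] area 562 box [ 63 155  55  99]
yel top [342.3  223.14] area 701 box [149  51  74  50]
  u -101.5 n -13.7 y 12.0 [ 0.29 -0.03  0.28  0.19]
blk scene [314.94 264.69] area 311 box [ 21 141  44  18]
[ 0.46679391 -0.02346954  0.43510974] [0.54052675 0.19932384 0.047     ]
(array([ 0.1475,  0.4456, -0.5502]), array([-0.5614, -0.0688,  1.7694]))
(array([ 0.1475,  0.4456, -0.7762]), array([-0.5614, -0.0688,  1.7694]))
[-0.11439306  0.3745097   0.07047849]Traceback (most recent call last):
  File "mk.py", line 18, in <module>
    i=1+np.argmin(np.linalg.norm(ce[1:]-res[n],axis=1)+1e3*(st[1:,4]<25))
        ~~~~~~~~~^^^^^^^^^^^^^^^^^^^^^^^^^^^^^^^^^^^^^^^^^^^^^^^^^^^^^^^^
    return _wrapfunc(a, 'argmin', axis=axis, out=out, **kwds)
    return bound(*args, **kwds)
ValueError: attempt to get argmin of an empty sequence
Traceback (most recent call last):
  File "mk.py", line 18, in <module>
    i=1+np.argmin(np.linalg.norm(ce[1:]-res[n],axis=1)+1e3*(st[1:,4]<25))
        ~~~~~~~~~^^^^^^^^^^^^^^^^^^^^^^^^^^^^^^^^^^^^^^^^^^^^^^^^^^^^^^^^
ValueError: attempt to get argmin of an empty sequence
```

```bash
python3 - <<'E'
from plan import *
for a,b in[((430,490),(208,382)),]:
    t=tri([("scene",sc(*a)),("top",tc(*b))]); print(w2g(g,t.x).round(1),t.fun.round(2))
# far end: where rod meets board in top; scan heights along ray, compare with scene rod line (430,490)-(345,580)
for z in(.02,.06,.1,.14,.18):
    X=np.r_[onplane("top",tc(345,345),z),z]; p=proj("scene",X); print(z,w2g(g,X).round(0),((p-[270,180]+.5)*5-.5).round())
E
```

```text
[-19.6 175.2  31.5] [-0.48  0.05 -0.41 -0.31]
0.02 [-17.  83.  20.] [341. 604.]
0.06 [-21.  84.  60.] [336. 559.]
0.1 [-26.  85. 100.] [331. 512.]
0.14 [-30.  86. 140.] [326. 463.]
0.18 [-34.  88. 180.] [320. 412.]
```

Emit:
arm_command(
  travel=[
    [-0.02, 0.05, 0],
    [-0.02, 0.11, 0],
    [0, 0.17, 0],
    [0, 0.23, 0],
    [0.02, 0.29, 0],
    [0.04, 0.35, 0],
    [0.06, 0.4, -0.03],
    [0.08, 0.44, -0.05],
    [0.08, 0.44, -0.05],
    [0.08, 0.44, -0.05],
  ],
  delta_rot=[
    [0, 0, 0],
    [-0.035, -0.004, 0.11],
    [-0.07, -0.0085, 0.221],
    [-0.105, -0.013, 0.332],
    [-0.14, -0.017, 0.4425],
    [-0.175, -0.021, 0.553],
    [-0.21, -0.026, 0.664],
    [-0.245, -0.03, 0.774],
    [-0.28, -0.034, 0.885],
    [-0.28, -0.034, 0.885],
  ],
)

```text
time_s: 11.92
tcp_pos: [0.5083, 0.1968, 0.4074]
eef_rot: [-163.9, 16.9, -78.6]
contact_force: [-0.1, 0.5, 0.1]
gripper_width: 0.0873
gripper_force: 0.0
```

```bash
python3 - <<'E'
from plan import *
Rk=Ro.from_euler("xyz",[180,0,0],degrees=True)
s=r.get_state();print(s["joints"],s["tcp_pos"],s["eef_rot"])
print(delta(g2w(g,(-20,200,160)),Rk))
E
```

```text
[ 36.04268382  -6.32726435 -10.03386906  -8.79521626 -64.70774445
 -24.78116799] [0.50825451 0.19681703 0.40744765] [-163.88985292   16.89595806  -78.576064  ]
(array([ 0.0645,  0.005 , -0.4949]), array([-0.2779, -0.0346,  0.8866]))
```

Emit:
arm_command(
  travel=[
    [0.01, 0, 0],
    [0.02, 0, 0],
    [0.03, 0, 0],
    [0.04, 0, -0.05],
    [0.05, 0.005, -0.1],
    [0.0645, 0.005, -0.15],
    [0.0645, 0.005, -0.25],
    [0.0645, 0.005, -0.35],
    [0.0645, 0.005, -0.43],
    [0.0645, 0.005, -0.4949],
    [0.0645, 0.005, -0.4949],
    [0.0645, 0.005, -0.4949],
  ],
  delta_rot=[
    [-0.035, -0.004, 0.11],
    [-0.07, -0.0085, 0.221],
    [-0.105, -0.013, 0.332],
    [-0.14, -0.017, 0.4425],
    [-0.175, -0.021, 0.553],
    [-0.21, -0.026, 0.664],
    [-0.245, -0.03, 0.774],
    [-0.2779, -0.0346, 0.8866],
    [-0.2779, -0.0346, 0.8866],
    [-0.2779, -0.0346, 0.8866],
    [-0.2779, -0.0346, 0.8866],
    [-0.2779, -0.0346, 0.8866],
  ],
)

```text
time_s: 13.42
tcp_pos: [0.5401, 0.1992, 0.1634]
eef_rot: [-179.8, -0.0, 0.1]
contact_force: [0.9, 0.4, 1.1]
gripper_width: 0.0876
gripper_force: 0.0
```

```bash
python3 - <<'E'
from plan import *
Rk=Ro.from_euler("xyz",[180,0,0],degrees=True)
s=r.get_state();print(s["joints"],s["tcp_pos"],s["eef_rot"])
print(delta(g2w(g,(-20,200,59)),Rk))
E
```

```text
[ 39.61771436  15.08261864 -18.55410934  -0.16524902 -56.2243098
  50.52571819] [0.54010223 0.19922251 0.16337659] [-1.79805527e+02 -1.97167291e-02  5.16965830e-02]
(array([ 8.000e-04,  2.000e-04, -2.088e-01]), array([-0.0022,  0.0002, -0.0006]))
```

Emit:
arm_command(
  travel=[
    [0, 0, -0.04],
    [0, 0, -0.08],
    [0, 0, -0.12],
    [0, 0, -0.16],
    [0, 0, -0.18],
    [0, 0, -0.195],
    [0, 0, -0.208],
    [0, 0, -0.208],
    [0, 0, -0.208],
  ],
  delta_rot=[
    [0, 0, 0],
    [0, 0, 0],
    [0, 0, 0],
    [0, 0, 0],
    [0, 0, 0],
    [0, 0, 0],
    [0, 0, 0],
    [0, 0, 0],
    [0, 0, 0],
  ],
)

```text
time_s: 14.55
tcp_pos: [0.5397, 0.1992, 0.0583]
eef_rot: [-179.8, 0.1, 0.2]
contact_force: [-0.7, -0.0, -0.2]
gripper_width: 0.0878
gripper_force: 0.0
```

Emit:
arm_command(
  travel=[
    [0, 0, 0],
    [0, 0, 0],
    [0, 0, 0],
    [0, 0, 0],
    [0, 0, 0],
    [0, 0, 0],
    [0, 0, 0],
    [0, 0, 0],
  ],
  delta_rot=[
    [0, 0, 0],
    [0, 0, 0],
    [0, 0, 0],
    [0, 0, 0],
    [0, 0, 0],
    [0, 0, 0],
    [0, 0, 0],
    [0, 0, 0],
  ],
  grip=0.05,
  newtons=15,
)

```text
time_s: 15.55
tcp_pos: [0.5399, 0.2, 0.0581]
eef_rot: [-179.7, 0.0, 0.1]
contact_force: [-2.9, 9.6, -4.7]
gripper_width: 0.0141
gripper_force: 15.0
```

```bash
python3 - <<'E'
from plan import *
s=r.get_state();print(s["moment"],s["contact_force"],s["eef_rot"],s["gripper_width"])
E
```

```text
[2.77380798 1.71019083 0.00753931] [-2.93852794  9.64255421 -4.70719752] [-1.79741410e+02  2.87580541e-02  1.46117761e-01] 0.014077066693753047
```

Emit:
arm_command(
  travel=[
    [0, 0.0027, 0],
    [0, 0.0027, 0],
    [0, 0.0027, 0],
    [0, 0.0027, 0],
    [0, 0.0027, 0],
    [0, 0.0027, 0],
    [0, 0.0027, 0],
    [0, 0.0027, 0],
    [0, 0.0027, 0],
    [0, 0.0027, 0],
    [0, 0.0027, 0],
    [0, 0.0027, 0],
  ],
  delta_rot=[
    [0, 0, 0],
    [0, 0, 0],
    [0, 0, -0.05],
    [0, 0, -0.1],
    [0, 0, -0.15],
    [0, 0, -0.2],
    [0, 0, -0.25],
    [0, 0, -0.3],
    [0, 0, -0.35],
    [0, 0, -0.4],
    [0, 0, -0.4],
    [0, 0, -0.4],
  ],
  newtons=20,
)

```text
time_s: 17.05
tcp_pos: [0.5398, 0.2006, 0.0581]
eef_rot: [-179.8, 0.1, -35.8]
contact_force: [1.6, 1.0, -1.4]
gripper_width: 0.0137
gripper_force: 20.0
```

```bash
python3 - <<'E'
from plan import *
from plant import viewer
s=r.get_state();print(s["joints"],s["moment"],s["contact_force"],s["eef_rot"],s["gripper_width"])
for n in("scene","top"): pickle.dump(viewer.capture(n),open(n+"_c.pkl","wb"))
E
python3 mk.py c 2>/dev/null
```

```text
[ 39.7532885   22.08066766 -24.86246235  -0.1894791  -42.88882141
  14.6307856 ] [ 0.20391036 -0.56653238  0.02986114] [ 1.58479693  0.9808687  -1.36855121] [-1.79804877e+02  8.27593541e-02 -3.57544227e+01] 0.013745258641282057
red scene [336.97 265.94] area 1745 box [144 127  65  67]
red top [324.79 227.77] area 1120 box [48 95 70 28]
  u -120.1 n -22.3 y 65.0 [-0.67  0.07 -0.61 -0.44]
yel scene [321.55 273.21] area 624 box [ 62 154  54 100]
yel top [342.14 223.34] area 662 box [149  51  74  50]
  u -100.6 n -14.7 y 11.8 [ 0.65 -0.07  0.62  0.42]
blk scene [314.83 265.07] area 141 box [ 32 148  25  11]
```

Emit:
arm_command(
  travel=[
    [0, 0, 0],
    [0, 0, 0],
    [0, 0, 0],
    [0, 0, 0],
    [0, 0, 0],
    [0, 0, 0],
    [0, 0, 0],
    [0, 0, 0],
    [0, 0, 0],
    [0, 0, 0],
    [0, 0, 0],
    [0, 0, 0],
    [0, 0, 0],
    [0, 0, 0],
    [0, 0, 0],
    [0, 0, 0],
    [0, 0, 0],
    [0, 0, 0],
  ],
  delta_rot=[
    [0, 0, -0.06],
    [0, 0, -0.12],
    [0, 0, -0.18],
    [0, 0, -0.24],
    [0, 0, -0.3],
    [0, 0, -0.36],
    [0, 0, -0.42],
    [0, 0, -0.48],
    [0, 0, -0.54],
    [0, 0, -0.6],
    [0, 0, -0.66],
    [0, 0, -0.72],
    [0, 0, -0.78],
    [0, 0, -0.84],
    [0, 0, -0.9],
    [0, 0, -0.94],
    [0, 0, -0.94],
    [0, 0, -0.94],
  ],
)

```text
time_s: 19.4
tcp_pos: [0.5403, 0.2008, 0.0581]
eef_rot: [-179.8, 0.2, -120.4]
contact_force: [5.3, 1.4, -4.1]
gripper_width: 0.0138
gripper_force: 20.0
```

```bash
python3 - <<'E'
from plan import *
from plant import viewer
import cv2
s=r.get_state();print(s["joints"],s["moment"],s["contact_force"],s["eef_rot"],s["gripper_width"])
o=[]
for n,(x,y,w,h) in {"scene":(305,240,50,50),"top":(312,205,50,50)}.items():
    c=viewer.capture(n);pickle.dump(c,open(n+"_d.pkl","wb"))
    o.append(cv2.resize(c["img"][y:y+h,x:x+w,::-1],(400,400),interpolation=cv2.INTER_CUBIC))
cv2.imwrite("pics/d.png",np.hstack(o))
E
python3 mk.py d 2>/dev/null
```

```text
[ 39.9124131   22.0533232  -25.07085478   0.19512672 -42.64106368
 -70.41983278] [ 0.49855342 -1.69481723 -0.05394404] [ 5.31939313  1.39849882 -4.08462226] [-1.79796292e+02  1.76532713e-01 -1.20363839e+02] 0.013768710588161594
red scene [331.89 256.89] area 1730 box [113  74  62  64]
red top [326.46 232.38] area 1319 box [ 53 123  81  30]
  u -90.2 n -21.8 y 64.9 [-0.84  0.09 -0.76 -0.54]
yel scene [321.64 273.45] area 620 box [ 62 154  55 100]
yel top [342.28 223.2 ] area 682 box [149  51  74  50]
  u -101.1 n -14.4 y 11.4 [ 0.6  -0.06  0.57  0.39]
blk scene [317.83 263.58] area 26 box [ 59 141   6   7]
```

View pics/d.png

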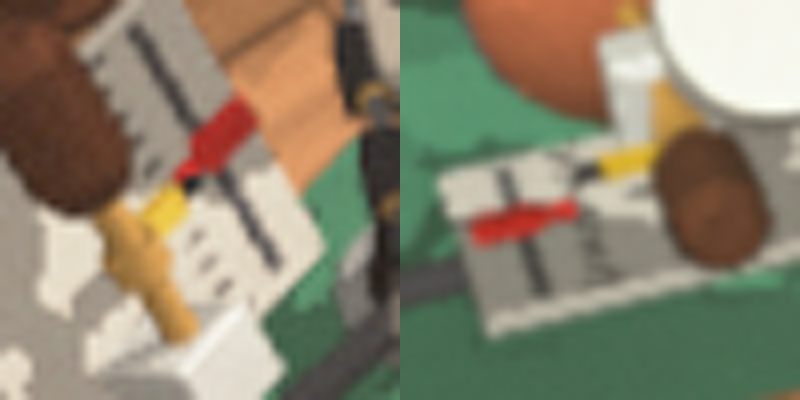

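The red marker's point sits at (180,177) in the left crop and (577,210) in the right. The index's black tip is at (193,183) and (584,173). Triangulating both.

```bash
python3 - <<'E'
from plan import *
S=lambda a,b:np.array([(a+.5)/8-.5+305,(b+.5)/8-.5+240]); T=lambda a,b:np.array([(a-400+.5)/8-.5+312,(b+.5)/8-.5+205])
for nm,a,b in[("yel",(165,210),(628,163)),("blk",(194,182),(584,173)),("redtip",(182,178),(577,210)),("redc",(222,140),(524,222))]:
    t=tri([("scene",S(*a)),("top",T(*b))]);X=w2g(g,t.x)-H
    print(nm,"u %.1f n %.1f y %.1f"%(X@u,X@[u[2],0,-u[0]],X[1]),t.fun.round(2))
# model: index on the line u=U, n=N (along y); which U fits each view, for given N
nn=np.array([u[2],0,-u[0]])
for N in(0,-5,-10,-15,-20):
    P=lambda U,N,y:g2w(g,H+U*u+N*nn+[0,y,0])
    out=[]
    for nm,a,b in[("blk",(194,182),(584,173)),("red",(222,140),(524,222))]:
        for n,p in(("scene",S(*a)),("top",T(*b))):
            f=least_squares(lambda q:proj(n,P(q[0],N,q[1]))-p,[-90,40]).x; out.append(f"{nm} {n} U {f[0]:.1f} y {f[1]:.1f}")
    print(N,out)
E
```

```text
yel u -86.1 n -6.4 y 23.2 [-0.87  0.09 -0.81 -0.56]
blk u -87.2 n -7.1 y 38.8 [-0.74  0.08 -0.68 -0.48]
redtip u -90.2 n -21.7 y 44.3 [-1.05  0.11 -0.97 -0.67]
redc u -90.2 n -21.0 y 64.1 [-1.25  0.13 -1.13 -0.8 ]
0 ['blk scene U -84.8 y 36.1', 'blk top U -70.0 y 38.4', 'red scene U -81.5 y 53.4', 'red top U -45.0 y 63.8']
-5 ['blk scene U -87.4 y 39.4', 'blk top U -79.4 y 37.7', 'red scene U -84.1 y 56.8', 'red top U -54.3 y 63.3']
-10 ['blk scene U -90.1 y 42.7', 'blk top U -88.9 y 37.0', 'red scene U -86.8 y 60.2', 'red top U -63.6 y 62.8']
-15 ['blk scene U -92.8 y 46.0', 'blk top U -98.4 y 36.4', 'red scene U -89.4 y 63.6', 'red top U -72.9 y 62.3']
-20 ['blk scene U -95.4 y 49.3', 'blk top U -107.8 y 35.7', 'red scene U -92.0 y 67.0', 'red top U -82.2 y 61.8']
```

```bash
cat > idx.py <<'E'
from plan import *
import cv2,sys
nn=np.array([u[2],0,-u[0]])
for sfx in sys.argv[1:]:
    obs=[];txt=[]
    for n,(x,y,w,h) in {"scene":(312,245,25,30),"top":(328,215,24,22)}.items():
        im=pickle.load(open(f"{n}_{sfx}.pkl","rb"))["img"][y:y+h,x:x+w]
        im=cv2.resize(im,None,fx=8,fy=8,interpolation=cv2.INTER_CUBIC)
        hsv=cv2.cvtColor(im,cv2.COLOR_RGB2HSV).astype(int)
        m=((abs(hsv[...,0]-24)<6)&(hsv[...,1]>195)&(hsv[...,2]>120)).astype(np.uint8)
        k,l,st,ce=cv2.connectedComponentsWithStats(m); i=1+st[1:,4].argmax()
        p=(ce[i]+.5)/8-.5+[x,y]; obs.append((n,p)); txt.append((p.round(2).tolist(),int(st[i,4]),st[i,:4].tolist()))
    t=tri(obs);X=w2g(g,t.x)-H
    print(sfx,"u %.1f n %.1f y %.1f"%(X@u,X@nn,X[1]),t.fun.round(2),txt)
E
python3 idx.py b c d
```

```text
Traceback (most recent call last):
  File "idx.py", line 11, in <module>
    k,l,st,ce=cv2.connectedComponentsWithStats(m); i=1+st[1:,4].argmax()
                                                       ~~~~~~~~~~~~~~~^^
ValueError: attempt to get argmax of an empty sequence
```

```bash
python3 - <<'E'
import pickle,cv2
for n,(x,y) in {"scene":(325,266),"top":(340,225)}.items():
    im=pickle.load(open(f"{n}_c.pkl","rb"))["img"]
    print(n,im[y-3:y+4,x-4:x+5].tolist()[::2])
E
sed -i 's/abs(hsv\[...,0\]-24)<6)&(hsv\[...,1\]>195)/abs(hsv[...,0]-24)<5)\&(hsv[...,1]>185)/; s/>120)).astype/>100)).astype/' idx.py; python3 idx.py b c d
```

```text
scene [[[146, 131, 119], [160, 150, 137], [160, 149, 131], [167, 149, 117], [187, 160, 94], [191, 158, 77], [148, 118, 50], [57, 47, 44], [81, 74, 68]], [[220, 202, 174], [186, 167, 134], [192, 160, 88], [218, 174, 65], [232, 195, 74], [238, 201, 73], [230, 191, 73], [196, 166, 100], [171, 159, 146]], [[221, 168, 86], [212, 170, 81], [221, 177, 70], [234, 195, 73], [236, 200, 74], [237, 201, 81], [234, 206, 120], [229, 213, 172], [230, 220, 201]], [[210, 158, 85], [209, 156, 83], [184, 136, 75], [213, 163, 81], [233, 202, 116], [232, 218, 174], [228, 219, 199], [217, 203, 184], [176, 161, 147]]]
top [[[176, 181, 161], [183, 183, 165], [185, 183, 166], [184, 180, 163], [202, 197, 176], [201, 196, 174], [195, 187, 160], [183, 161, 111], [173, 136, 72]], [[194, 180, 142], [210, 185, 115], [214, 182, 93], [215, 181, 78], [218, 182, 69], [220, 182, 58], [213, 175, 49], [180, 146, 45], [126, 95, 44]], [[95, 84, 59], [156, 131, 54], [201, 169, 60], [213, 178, 70], [213, 181, 90], [212, 183, 102], [199, 176, 110], [135, 114, 74], [93, 66, 45]], [[196, 191, 172], [203, 196, 174], [208, 199, 174], [207, 199, 175], [191, 187, 169], [166, 161, 147], [148, 143, 129], [115, 103, 90], [88, 65, 51]]]
b u -85.5 n -7.9 y 21.0 [-0.  0. -0. -0.] [([323.3, 266.25], 31, [91, 171, 7, 6]), ([340.12, 224.76], 481, [76, 72, 50, 19])]Traceback (most recent call last):
  File "idx.py", line 11, in <module>
    k,l,st,ce=cv2.connectedComponentsWithStats(m); i=1+st[1:,4].argmax()
                                                       ~~~~~~~~~~~~~~~^^
ValueError: attempt to get argmax of an empty sequence
```

The marker is about 3.5 mm low, which is 10° of knob.

Emit:
arm_command(
  travel=[
    [0, 0, 0],
    [0, 0, 0],
    [0, 0, 0],
    [0, 0, 0],
    [0, 0, 0],
  ],
  delta_rot=[
    [0, 0, -0.04],
    [0, 0, -0.08],
    [0, 0, -0.11],
    [0, 0, -0.11],
    [0, 0, -0.11],
  ],
)

```text
time_s: 20.12
tcp_pos: [0.5404, 0.2008, 0.0581]
eef_rot: [-179.8, 0.2, -130.3]
contact_force: [5.5, -0.2, -4.7]
gripper_width: 0.0137
gripper_force: 20.0
```

```bash
python3 - <<'E'
from plan import *
from plant import viewer
import cv2
s=r.get_state();print(s["contact_force"],s["eef_rot"])
for n,(x,y,w,h) in {"scene":(305,240,50,50),"top":(312,205,50,50)}.items():
    c=viewer.capture(n);pickle.dump(c,open(n+"_e.pkl","wb"))
# blackness of index tip + yellow ridge: bar line fitted in each view by 'yellowness' R-B weight
nn=np.array([u[2],0,-u[0]])
def yel(sfx):
    obs=[]
    for n,(cx,cy) in {"scene":(325.5,265.5),"top":(340.3,224.8)}.items():
        im=pickle.load(open(f"{n}_{sfx}.pkl","rb"))["img"].astype(float)
        Y,X=np.mgrid[0:480,0:640]; near=np.hypot(X-cx,Y-cy)<3.6
        w=np.where(near,np.clip((im[...,0]+im[...,1])/2-im[...,2]-75,0,None),0)
        obs.append((n,np.array([(w*X).sum(),(w*Y).sum()])/w.sum()))
    t=tri(obs);Q=w2g(g,t.x)-H; print(sfx,"u %.1f n %.1f y %.1f"%(Q@u,Q@nn,Q[1]),[o[1].round(2).tolist() for o in obs],t.fun.round(2))
for f in "bcde": yel(f)
E
python3 mk.py e 2>/dev/null | head -3
```

```text
[ 5.51143056 -0.18923468 -4.74017029] [-179.8069497     0.18860865 -130.26513899]
b u -86.4 n -5.9 y 22.8 [[325.18, 266.0], [340.07, 224.68]] [-0.79  0.08 -0.74 -0.51]
c u -86.2 n -5.9 y 22.8 [[325.18, 265.95], [340.09, 224.69]] [-0.8   0.08 -0.74 -0.51]
d u -86.2 n -5.8 y 22.8 [[325.18, 265.95], [340.08, 224.68]] [-0.79  0.08 -0.74 -0.51]
e u -86.2 n -5.9 y 22.8 [[325.16, 265.95], [340.08, 224.68]] [-0.79  0.08 -0.73 -0.51]
red scene [330.92 256.21] area 1897 box [107  67  63  69]
red top [326.57 233.13] area 1116 box [ 55 127  76  31]
  u -87.9 n -23.4 y 64.9 [-0.7   0.07 -0.63 -0.44]
```

Emit:
arm_command(
  travel=[
    [0, 0, 0],
    [0, 0, 0],
    [0, 0, 0],
    [0, 0, 0],
    [0, 0, 0],
    [0, 0, 0.03],
    [0, 0, 0.08],
    [0, 0, 0.16],
    [0, 0, 0.24],
    [0, 0, 0.3],
    [0, 0, 0.3],
    [0, 0, 0.3],
  ],
  delta_rot=[
    [0, 0, 0],
    [0, 0, 0],
    [0, 0, 0],
    [0, 0, 0],
    [0, 0, 0],
    [0, 0, 0],
    [0, 0, 0],
    [0, 0, 0],
    [0, 0, 0],
    [0, 0, 0],
    [0, 0, 0],
    [0, 0, 0],
  ],
  grip=1,
)

```text
time_s: 21.72
tcp_pos: [0.5392, 0.2003, 0.2083]
eef_rot: [-179.9, 0.1, -130.4]
contact_force: [-0.3, 0.3, -0.6]
gripper_width: 0.0877
gripper_force: 0.0
```

```bash
python3 - <<'E'
from plan import *
from plant import viewer
s=r.get_state();print(s["contact_force"],s["tcp_pos"],s["gripper_width"])
for n in("scene","top"):pickle.dump(viewer.capture(n),open(n+"_f.pkl","wb"))
E
python3 mk.py f 2>/dev/null | head -3
```

```text
[-0.26406337  0.31940185 -0.62415011] [0.53920346 0.2002736  0.20832196] 0.08765310166529558
red scene [330.92 256.19] area 1872 box [107  67  63  69]
red top [327.12 232.87] area 1239 box [ 55 123  79  35]
  u -86.8 n -22.0 y 63.6 [-0.85  0.09 -0.77 -0.54]
```

```bash
python3 -c "
from plant import close_job
print(close_job())"
```

```text
the job is handed in; nothing more can be done
None
```

The job is handed in: the needle was left touching the head with about 6 N when I stopped, the red marker measures level with the index to within about 1 mm, and the robot has let go and is clear, at about 22 s.

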